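# Pin back the sprung belt tensioner of a drive unit and lower its guard

## Task

The belt of this drive unit is off for replacement. Take the red-handled locking pin from the wooden tool block, swing the sprung tension-wheel arm back away from the two pulleys and drop the pin fully into the brass-ringed hole in the deck, so that it holds the arm there for fitting the new belt. Then let go and lower the heavy yellow guard until it is fully closed, without letting it slam; leave the other equipment on the table where it is.

Things in the scene. Friction and masses are not known exactly. Their poses are not given: they have to be found in the camera images.
- drive_unit: Low belt-drive unit, fixed: blue foot 290 x 250 mm, grey deck 270 x 230 mm, its flat top 45 mm above the table. Origin: centre of the underside; z up. Guard hinge on its +y side. On the deck, x, y in mm: large aluminium pulley, 92 across, at (72, 40), small one, 48 across, at (-100, 48), tops up to 83 mm above the table; the arm with the tension wheel; the lock hole.
- lock_hole (a point): Centre of the mouth of the lock hole, at deck height (45 mm above the table), ringed in brass; axes as the drive unit's. Round blind hole 16.6 mm across, 30 mm deep, 2 mm chamfer, for the 14 mm pin. It lies on the circle round the arm's pivot that notch runs on, where that point is at an arm angle of 0.50 rad.
- pivot (a point): Point on the vertical pivot axis of the take-up arm, 11 mm above the deck; axes as the drive unit's. The arm is a steel bar 18 mm wide that reaches 178 mm from here, 4 to 18 mm above the deck; it carries the black tension wheel (48 mm across, 112 mm from the pivot, top 39 mm above the deck) and, near its tip, the notch.
- tension_arm (a joint): Angle of the sprung arm in rad: 0 at its rest stop (wheel in the belt line, near the pulleys), growing as it is swung back, anticlockwise seen from above, towards the unit's -y; end of travel 0.62. A spring always drives it back to 0: about 2.2 N at the notch at rest, 4.1 N at 0.50 rad.
- notch (a point): Where the pin's axis stands when its shank rests against the arm's side in the middle of the notch: 11 mm above the deck, 161 mm from the pivot, moving with the arm. x: along the bar to the pivot; y: square out of the bar's side, so pushing towards -y swings the arm back; z up. The notch is a 24 mm gap (along x) between two lugs 12 mm long, open to +y, above and down to the deck.
- locking_pin: Loose upright pin, 98 mm tall, 0.12 kg. Origin: centre of its lower end; z up. Steel shank 14 mm across from 0 to 53 mm (lowest 5 mm tapered to 9 mm), collar 20 mm across to 56 mm, red square grip 24 x 24 mm (sides along its x, y) from 56 to 98 mm. Fully home its lower end is 30 mm below the deck and the grip begins 26 mm above the deck.
- tool_block: Fixed wooden tool block 64 x 134 x 50 mm, origin at the centre of its underside. The pin stands at (0, 36) mm of its x, y in a 17.5 mm hole 45 mm deep (lower end 5 mm above the table: lift it 50 mm or more, straight up). A black hex T-key, 106 mm high, bar along x, stays at (0, -36) mm.
- guard (a joint): Opening of the yellow guard in rad: 0 closed on the deck, 1.75 fully open on its stop, leaning back past upright, where it starts. A cover 274 x 238 x 92 mm, about 0.8 kg, open below, on an almost free hinge: below about 1.1 rad it falls shut by itself and slams, so it must be held back all the way down, with up to about 5 N at its bar. Closed, its roof is 92 mm above the deck, 24 mm over the pin.
- guard_hinge (a point): Middle of the guard's hinge axis, which is level and runs along the drive unit's x, 48 mm above the table, on the unit's +y side; axes as the drive unit's.
- guard_bar (a point): Middle of the guard's black bar handle, 12 mm across, 110 mm long, parallel to the hinge, 42 mm off the guard's free side, on a post at each end. Guard closed: 280 mm from the hinge axis towards the unit's -y and 45 mm above it (93 mm above the table). It swings round the hinge with the guard, about 0.31 m up when open. Gripped from above across the bar, the bar turns between the fingers.
- shear_box: Brass-coloured shear box, 91 x 124 x 70 mm, loose, to be left alone; origin at the centre of its underside.
- soil_specimen: Reddish soil cylinder, 92 mm across, 83 mm high, loose, to be left alone; origin at the centre of its underside.
- concrete_cylinder: Grey concrete cylinder, 61 mm across, 124 mm high, standing loose on the left, to be left alone; origin at the centre of its underside.
There are look-alikes about, which are no part of the job. There is more than one size of the locking_pin; the job needs the smallest.

How it is judged (in metres and radians):
On the way:
1. the arm is swung back and the pin, let go, stands fully home in the lock hole and holds it, the guard still open (value of joint tension_arm above 0.46 rad and z of locking_pin in the frame of lock_hole below -0.022 m and horizontal distance between locking_pin and lock_hole below 0.008 m and angle between locking_pin's own z axis and vertical below 0.2 rad and value of joint guard above 1 rad and contact force between the fingers and locking_pin below 0.1 N), for 0.3 s.
At the end, for the whole second after the job is handed in: The guard is fully closed (within 0.03 rad); under it the pin stands at rest, upright within 0.2 rad, at least 22 mm deep in the lock hole, its lower end within 8 mm of the hole's axis, and holds the arm at 0.46 rad or more (value of joint tension_arm above 0.46 rad and z of locking_pin in the frame of lock_hole below -0.022 m and horizontal distance between locking_pin and lock_hole below 0.008 m and angle between locking_pin's own z axis and vertical below 0.2 rad and value of joint guard below 0.03 rad and linear speed of locking_pin below 0.02 m/s); the robot touches nothing.
It fails at once if the guard slams: it falls or is pushed onto the deck faster than 1.6 rad/s (about 0.4 m/s at its bar) (value of joint guard below 0.15 rad and velocity of joint guard below -1.6 rad/s).
It fails at once if another thing on the table is pushed more than 30 mm or tipped (distance of any of shear_box, soil_specimen, concrete_cylinder from where it was at the start of the episode above 0.03 m or angle between any of shear_box, soil_specimen, concrete_cylinder's own z axis and vertical above 0.4 rad).
It also fails if it takes over 72 s, if anything falls off the work surface, if the arm or the gripper's body presses on something with over 40 N, if the wrist force passes 120 N, or if a joint passes its speed limit or range.

## Robot

A 7-joint arm with a two-finger parallel gripper is mounted at the origin on the work surface; the furniture and walls round the work are solid. World frame = base frame: x ahead of the robot, y to its left, z up, the work surface at z = 0. Lengths are in mm, angles in rad, forces in N, time in s.
With the tool pointing down it reaches from about 350 to 900 mm from the base axis. Payload 19.9 kg.
Tool frame: the origin (TCP) lies at the very end of the fingers, on their centre line; the grasp point (between the pads) lies 19 mm behind it; z points along the fingers, x is the direction in which the jaws open and shut, and the axes are right-handed (so a half turn about z gives the same grasp; the last joint's range is limited). The gripper opens to 94 mm and grips with 3 to 60 N. Pads are 16 mm wide; open, the fingers measure 119 mm over their backs; the gripper's body (75 mm by 177 mm) begins 78 mm behind the grasp point.
Start: joints at [1.185, 0.417, -0.01, 1.614, 0.005, 1.111, -0.053], TCP at [210.658, -588.404, 184.825] pointing down, gripper open.
Joint ranges: [-2.81, 2.81], [-0.39, 2.02], [-1.27, 1.25], [0.06, 2.57], [-1.19, 4.33], [0.19, 2], [-2.82, 2.82]. Speed limits (rad/s): [1.89, 1.89, 2.39, 2.39, 3.01, 3.01, 3.01].

## Interface

Orientations are given as a 3x3 rotation matrix whose columns are the frame's x, y, z axes.
In Python, from station import manip gives the robot as it stands. The module is installed in compiled form; this text tells all that it offers.
- The arm moves only by the shell command python3 -m pendant 'ROWS' [FORCE]. ROWS is a JSON object of lists of equal length, an entry for each row: "gripper": the opening, from -1 (shut) to 1 (fully open), so that 0 is half open; "linear": the shift along the tool's x, y, z in cm, a list of three; "roll": the turn about the tool's z in degrees. A call has 1 to 20 rows; each row shifts and turns the pose as measured when the row begins, along the tool's axes as they then stand; what a row does not reach is not made up. A row lasts 1/10 s, in which the tool goes at most 50 mm and 8.59 degrees, less where a joint would pass 70% of its speed; a pose out of reach is approached as far as the arm can. A call is refused whole if a number of a shift passes 5 or a number of a turn 8.59, either way. A call with a gripper value outside its range is refused whole. The fingers move at their own pace and stop on an object; FORCE is the grip in N (left out, the last holds). Time passes only in rows, so rows that do not move let the fingers close. It gives the time, the measured TCP pose, the force and the opening at its end, in the units of the state.
- manip.read_state(): the state, without advancing time (a new reading comes with each control period).
- manip.read_camera(name): name is "scene" or "side" or "wrist"; returns the picture (420x560x3 uint8, blue, green, red); there is no depth.
- manip.calibration(name): a dict with "fovy" (degrees; the focal length in pixels is half the picture's height over the tangent of half this angle, whatever the lens; pixels are square), "cx", "cy" (the principal point, pixels), "position" and "attitude" of the camera in the world. Camera axes: x right, y up, looking along -z (the intrinsics and any distortion apply to the point x, -y, -z); pixel columns grow to the right and rows downward; lengths in mm; the calibration is good to about 2 mm. A picture is of the moment at which its call begins: read the wrist's pose just before it. calibration takes no time and is no camera call; for the wrist camera it gives the pose at the moment of the call.
- manip.hand_in(): hands the job in, once; it reports no verdict.
Trained networks look in the newest picture that a camera, given by its name, has taken for a name from the list of things; names that differ only in an ending like _2 or _b are one class to them, and where a whole thing is asked for, a point or a joint stands for the part that bears it (a point fixed in the world has none). Each returns a list of dicts, best first, with "score" (0 to 1); they miss things now and then, are a little off and sometimes report something else, mostly with a low value. They report only what shows in the picture. A call takes as long as a camera call. They do not tell look-alikes from the thing itself.
- manip.look_for(camera, label): "pixel" ([column, row] in pixels, amid what is visible of it).
- manip.trace(camera, label): "region" (420x560 bool, what is visible of it) and "pixel" ([column, row] in pixels, amid what is visible of it).
The state is a dict: "t": time; "qpos": joint angles; "qd": joint speeds; "joint_torque": joint torques, N m; "position": TCP position; "tcp_rot": TCP orientation; "wrist_force": force on the tool from outside, world axes, zero at the start; "moment": the same for the moment, N m; "width": finger opening in mm.
Only numpy, scipy, OpenCV 4.12 (cv2) and the standard library are available. Lean on these libraries where they do the work, as an engineer would, in place of code of your own. Each camera call takes 0.05 s, during which the arm holds its last target. There are 200 camera calls.

## Working session

There is one attempt and no reset: what is moved stays moved. The work goes in short steps, Python scripts to look and compute and a shell command to move; the robot and the scene stay as the last step left them, time stands still between calls to the robot, and variables do not carry over. Pictures are saved under pics/ and viewed, about 8 in all and at most 12, crops included, and the job is handed in when it is done.

```bash
mkdir -p pics
cat > h.py <<'E'
import numpy as np, cv2
from station import manip
def shot(n,f):
    im=np.array(manip.read_camera(n)); cv2.imwrite('pics/'+f,im); return im
E
python3 - <<'E'
from h import *
for n in ("scene","side","wrist"):
    c=manip.calibration(n); print(n,{k:(np.round(v,4).tolist() if not isinstance(v,(str,dict)) else v) for k,v in c.items()})
a=shot("scene","a.png"); b=shot("side","b.png"); 
for n in("scene","side"):
  for l in ("locking_pin","tool_block","lock_hole","pivot","guard_bar","drive_unit","shear_box","soil_specimen","concrete_cylinder","notch"):
    try: print(n,l,[(np.round(d["pixel"]).tolist(),round(d["score"],2)) for d in manip.look_for(n,l)][:4])
    except Exception as e: print(l,e)
s=manip.read_state(); print(s["t"],np.round(s["tcp_rot"],3).tolist(),s["wrist_force"],s["width"])
E
```

```text
scene {'fovy': 43.3354, 'cx': 267.1972, 'cy': 205.0843, 'position': [-434.9366, -703.1905, 893.6866], 'attitude': [[0.542, 0.4862, -0.6855], [-0.84, 0.3374, -0.4249], [0.0247, 0.8061, 0.5912]]}
side {'fovy': 54.0564, 'cx': 290.9804, 'cy': 211.4717, 'position': [1346.8739, 172.6409, 958.972], 'attitude': [[-0.3328, -0.6601, 0.6735], [0.943, -0.2358, 0.2349], [0.0038, 0.7132, 0.7009]]}
wrist {'fovy': 58.2022, 'cx': 287.3626, 'cy': 207.9009, 'position': [274.1728, -565.7581, 385.2543], 'attitude': [[0.3371, 0.9157, 0.2187], [-0.9415, 0.3283, 0.0763], [-0.0019, -0.2316, 0.9728]]}
scene locking_pin [([320.0, 244.0], 0.76), ([329.0, 286.0], 0.71), ([294.0, 266.0], 0.7), ([208.0, 175.0], 0.34)]
scene tool_block [([337.0, 261.0], 0.66)]
scene lock_hole [([208.0, 175.0], 0.88)]
scene pivot [([208.0, 176.0], 0.81)]
scene guard_bar [([184.0, 136.0], 0.67)]
scene drive_unit [([204.0, 171.0], 0.97)]
scene shear_box [([370.0, 221.0], 0.84)]
scene soil_specimen [([184.0, 141.0], 0.17)]
scene concrete_cylinder [([318.0, 244.0], 0.65)]
scene notch [([244.0, 194.0], 0.56)]
side locking_pin [([165.0, 213.0], 0.73), ([241.0, 190.0], 0.59), ([257.0, 162.0], 0.57), ([235.0, 158.0], 0.55)]
side tool_block [([229.0, 199.0], 0.91)]
side lock_hole [([353.0, 239.0], 0.64)]
side pivot [([348.0, 241.0], 0.84)]
side guard_bar [([396.0, 231.0], 0.76), ([316.0, 234.0], 0.17)]
side drive_unit [([353.0, 239.0], 0.87)]
side shear_box [([204.0, 249.0], 0.61)]
side soil_specimen [([167.0, 214.0], 0.72)]
side concrete_cylinder [([426.0, 212.0], 0.77), ([230.0, 199.0], 0.63)]
side notch [([316.0, 232.0], 0.69)]
1.1 [[0.337, -0.941, -0.0], [-0.941, -0.337, 0.0], [-0.0, 0.0, -1.0]] [-0.04231873 -0.54738273 -0.1462764 ] 94.16773720077242
```

View pics/a.png

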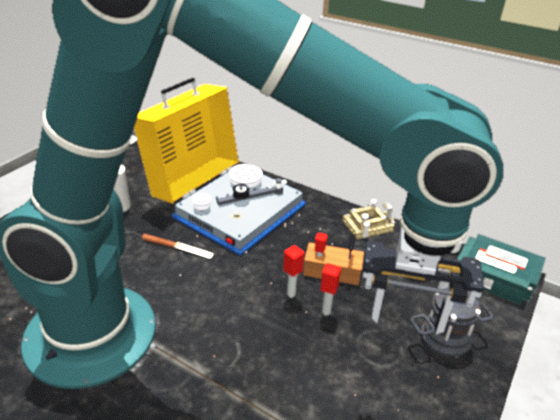

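View pics/b.png

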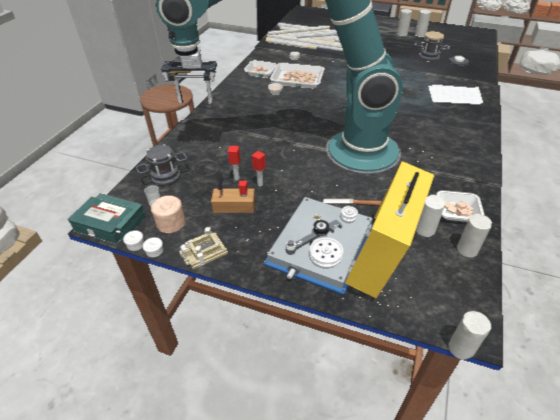

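Scene view: pin in the block at (321,241), the two larger red pins stand free at (293,262) and (329,280). Brass ring near (236,215), pivot near (280,185), bar near (179,87). Side view: pin at (243,187), ring near (317,217), pivot near (291,246), bar near (410,193).

```bash
cat >> h.py <<'E'
def ray(c,px):
    f=210/np.tan(np.radians(c["fovy"])/2); d=np.array([(px[0]-c["cx"])/f,-(px[1]-c["cy"])/f,-1.0])
    return np.array(c["position"]),np.array(c["attitude"])@d
def onz(c,px,z):
    o,d=ray(c,px); return o+d*(z-o[2])/d[2]
def tri(obs):
    A=[];b=[]
    for c,p in obs:
        o,d=ray(c,p); d=d/np.linalg.norm(d); P=np.eye(3)-np.outer(d,d); A.append(P); b.append(P@o)
    A=np.vstack(A); b=np.hstack(b); x=np.linalg.lstsq(A,b,rcond=None)[0]; return x,np.linalg.norm(A@x-b)
def proj(c,X):
    f=210/np.tan(np.radians(c["fovy"])/2); p=np.array(c["attitude"]).T@(np.array(X,float)-np.array(c["position"])); return np.array([c["cx"]-f*p[0]/p[2],c["cy"]+f*p[1]/p[2]])
E
python3 - <<'E'
from h import *
S=manip.calibration("scene");D=manip.calibration("side")
for n,a,b in [("pin",(321,241),(243,187)),("hole",(236,215),(317,217)),("pivot",(280,185),(291,246)),("bar",(179,87),(410,193)),("bigpul",(246,175),(327,247)),("smallpul",(203,201),(349,211)),("fake1",(293,262),(235,155)),("fake2",(329,280),(259,160))]:
    x,r=tri([(S,a),(D,b)]); print(n,x.round(),r.round(1))
# wrist cam in tool
s=manip.read_state(); W=manip.calibration("wrist"); R=np.array(s["tcp_rot"])
print((R.T@(np.array(W["position"])-np.array(s["position"]))).round(1),(R.T@np.array(W["attitude"])).round(3).tolist())
a=cv2.imread("pics/a.png")[70:300,130:390]; b=cv2.imread("pics/b.png")[140:300,150:450]
a=cv2.resize(a,None,fx=2.0,fy=2.0,interpolation=3);b=cv2.resize(b,(520,277),interpolation=3) if 0 else cv2.resize(b,None,fx=1.0,fy=1.0)
E
```

```text
pin [ 454. -304.   85.] 1.8
hole [465. -49.  45.] 0.5
pivot [623. -83.  66.] 5.2
bar [562. 201. 305.] 3.4
bigpul [600.  17.  75.] 5.1
smallpul [436.  40.  72.] 4.8
fake1 [ 334. -341.  123.] 53.9
fake2 [ 325. -346.   90.] 59.4
[ 2.00e-01 -6.74e+01 -2.01e+02] [[1.0, -0.0, 0.001], [0.0, -0.973, -0.232], [0.001, 0.232, -0.973]]
```

```bash
python3 -m pendant '{"gripper":[1,1,1,1,1,1,1,1,1,1],"linear":[[-2.9,-3.5,-1.2],[-2.9,-3.5,-1.2],[-2.9,-3.5,-1.2],[-2.9,-3.5,-1.2],[-2.9,-3.5,-1.2],[-2.9,-3.5,-1.2],[-2.9,-3.5,-1.2],[-2.9,-3.5,-1.2],[-2.9,-3.5,-1.2],[-2.9,-3.5,-1.2]],"roll":[0,0,0,0,0,0,0,0,0,0]}' 40
python3 -m pendant '{"gripper":[1,1],"linear":[[0,0,0],[0,0,0]],"roll":[0,0]}'
python3 - <<'E'
from h import *
import pickle
W=manip.calibration("wrist"); s=manip.read_state(); a=shot("wrist","c.png")
pickle.dump(W,open("c.pkl","wb")); print(s["position"].round(1) if hasattr(s["position"],"round") else s["position"])
for l in ("locking_pin","tool_block","lock_hole","pivot","notch","shear_box"):
    print(l,[(np.round(d["pixel"]).tolist(),round(d["score"],2)) for d in manip.look_for("wrist",l)][:4])
for n,X in [("pin",(454,-304,100)),("hole",(465,-49,45)),("pivot",(623,-83,62))]: print(n,proj(W,X).round())
cv2.imwrite("pics/c2.png",cv2.resize(a,(800,600),interpolation=3))
E
```

```text
t: 2.1
position: [446.7, -187.0, 307.8]
tcp_rot: [[0.328, -0.945, -0.001], [-0.945, -0.328, -0.001], [0.001, 0.002, -1.0]]
wrist_force: [1.5, -0.9, -0.6]
width: 93.8
t: 2.3
position: [449.9, -181.4, 309.7]
tcp_rot: [[0.336, -0.942, 0.002], [-0.942, -0.336, -0.002], [0.002, -0.001, -1.0]]
wrist_force: [-1.0, -0.9, -0.3]
width: 93.7
[ 449.9 -181.4  309.7]
locking_pin [([347.0, 300.0], 0.95), ([390.0, 215.0], 0.89), ([398.0, 304.0], 0.59)]
tool_block [([415.0, 201.0], 0.76)]
lock_hole [([164.0, 76.0], 0.59)]
pivot [([164.0, 74.0], 0.67)]
notch [([180.0, 50.0], 0.62)]
shear_box [([470.0, 36.0], 0.88)]
pin [391. 214.]
hole [188. 126.]
pivot [255.  -4.]
```

View pics/c2.png

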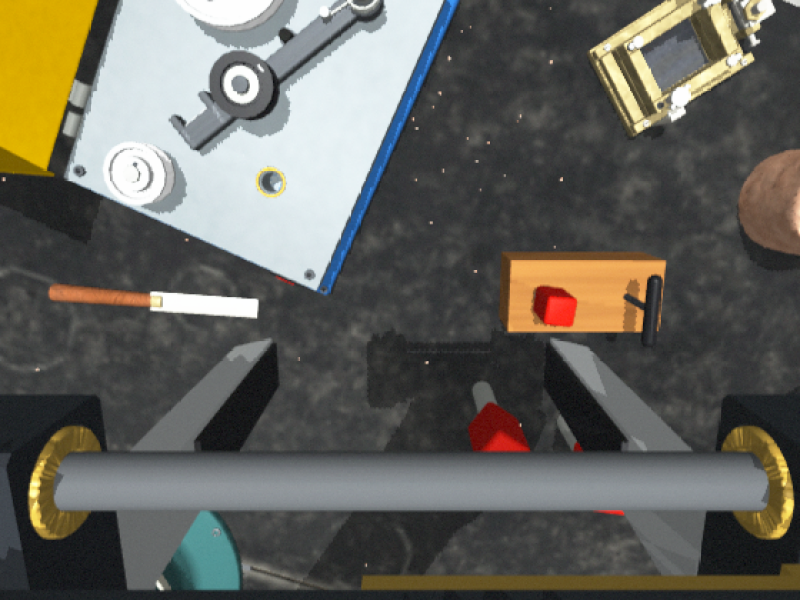

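Wrist view (800 px scale): brass hole (271,182), pivot (366,3), notch near (192,125), block pin near (556,306), T-key (650,310), two larger red pins (497,430) and (600,480), deck corners (68,180) and (325,293).

Run:
```python
from h import *
import pickle
W=pickle.load(open("c.pkl","rb"))
P=lambda x,y,z:onz(W,(x/1.42857,y/1.42857),z)
h=P(271,182,45); pv=P(366,3,66); print("hole",h.round(1),"pivot",pv.round(1),np.linalg.norm((h-pv)[:2]))
c1=P(68,180,45);c2=P(325,293,45);print("deck edge",c1,c2,np.linalg.norm(c1-c2))
print("small",P(133,173,83),"notch",P(192,125,63))
b=[P(510,260,50),P(664,260,50),P(510,332,50)];print("block",np.round(b,1))
a=cv2.imread("pics/c.png")[190:250,345:475]
cv2.imwrite("pics/d.png",cv2.resize(a,None,fx=6,fy=6,interpolation=2))
```

```text
hole [464.  -51.7  45. ] pivot [616.7 -86.9  66. ] 156.67096777259619
deck edge [408.03594734 109.99655553  45.        ] [ 387.48642163 -123.73902513   45.        ] 234.63717665990174
small [438.71230276  41.87060668  83.        ] notch [487.38188624  15.52133267  63.        ]
block [[ 470.5 -266.    50. ]
 [ 515.2 -391.5   50. ]
 [ 410.2 -290.4   50. ]]
```

View pics/d.png

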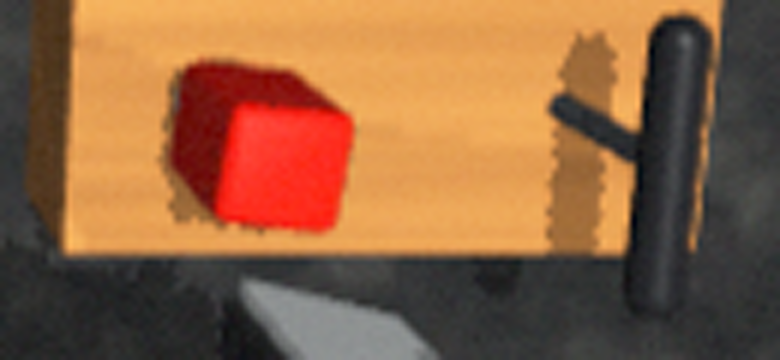

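Run:
```python
from h import *
import pickle
W=pickle.load(open("c.pkl","rb"))
q=np.array([onz(W,(345+x/6,190+y/6),103) for x,y in [(240,103),(353,115),(333,230),(217,218)]])
print(q.round(1),q.mean(0).round(1),[np.linalg.norm(q[i]-q[(i+1)%4]).round(1) for i in range(4)])
for i in range(4): d=q[(i+1)%4]-q[i]; print(np.degrees(np.arctan2(d[1],d[0])).round(1))
s=manip.read_state(); R=np.array(s["tcp_rot"]); print(np.degrees(np.arctan2(R[1,0],R[0,0])), (R.T@(q.mean(0)-s["position"])).round(1))
```

```text
[[ 459.6 -293.5  103. ]
 [ 464.5 -314.2  103. ]
 [ 442.9 -319.6  103. ]
 [ 437.7 -298.2  103. ]] [ 451.2 -306.4  103. ] [np.float64(21.2), np.float64(22.3), np.float64(22.0), np.float64(22.3)]
-76.6
-166.0
103.5
11.9
-70.518332526908 [117.   39.7 206.5]
```

Pin top face spans (381–404, 207–228) in the original picture; pin axis is at about (451,-306), grip side at -77°. Going above it.

```bash
python3 -m pendant '{"gripper":[0.1,0.1,0.1,0.1,0.1,0.1,0.1,0.1,0.1,0.1],"linear":[[2.9,1,0],[2.9,1,0],[2.9,1,0],[3,1,0],[0,0,0],[0,0,4],[0,0,4],[0,0,4],[0,0,4],[0,0,0]],"roll":[0,0,0,0,6.5,0,0,0,0,0]}'
python3 - <<'E'
from h import *
W=manip.calibration("wrist"); s=manip.read_state(); a=shot("wrist","e.png")
R=np.array(s["tcp_rot"]); print(s["t"],s["position"].round(1),s["width"],np.degrees(np.arctan2(R[1,0],R[0,0])))
hsv=cv2.cvtColor(a,cv2.COLOR_BGR2HSV)
m=((hsv[...,1]>200)&(hsv[...,2]>200)&((hsv[...,0]<8)|(hsv[...,0]>172))).astype(np.uint8)
n,l,st,c=cv2.connectedComponentsWithStats(m)
for i in range(1,n):
    if st[i,4]>150:
        pts=np.argwhere(l==i)[:,::-1].astype(np.float32); r=cv2.minAreaRect(pts); q=np.array([onz(W,p,103) for p in cv2.boxPoints(r)]); d=q[1]-q[0]
        print(st[i],c[i].round(),q.mean(0).round(1),np.degrees(np.arctan2(d[1],d[0])).round(1)%90, np.linalg.norm(d).round(1),np.linalg.norm(q[2]-q[1]).round(1),(R.T@(q.mean(0)-s["position"])).round(1))
E
```

```text
t: 3.65
position: [447.4, -317.1, 144.2]
tcp_rot: [[0.212, -0.977, 0.002], [-0.977, -0.212, -0.003], [0.004, -0.001, -1.0]]
wrist_force: [-1.4, -0.0, 0.5]
width: 51.9
3.65 [ 447.4 -317.1  144.2] 51.88809325733976 -77.75776419479666
[254 196  36  35 814] [273. 216.] [ 451.3 -305.6  103. ] 12.200000000000003 22.9 23.2 [-10.5  -6.2  41.1]
[ 192  365   59   38 1558] [221. 387.] [ 315.6 -295.4  103. ] 12.099999999999994 42.4 31.7 [-49.2 124.2  40.9]
```

View pics/e.png

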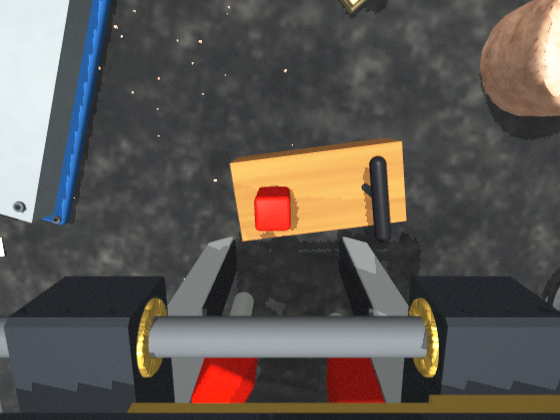

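Wrist view: pin top face at (273,216), square to the jaws; T-key at (378,195) is clear of the fingers. Correct and grasp.

```bash
python3 -m pendant '{"gripper":[0.1,0.1,0.1,0.1,0.1,0.1],"linear":[[-1.05,-0.6,0],[0,0,0],[0,0,3],[0,0,3],[0,0,1.5],[0,0,0]],"roll":[0,0,0,0,0,0]}'
python3 -m pendant '{"gripper":[-1,-1,-1,-1,-1,-1,-1],"linear":[[0,0,0],[0,0,0],[0,0,0],[0,0,0],[0,0,0],[0,0,0],[0,0,0]],"roll":[0,0,0,0,0,0,0]}' 50
```

```text
t: 4.3
position: [460.0, -309.1, 82.1]
tcp_rot: [[0.212, -0.977, 0.019], [-0.977, -0.213, -0.015], [0.019, -0.015, -1.0]]
wrist_force: [-0.0, 0.3, 0.7]
width: 51.9
t: 5.0
position: [462.9, -310.7, 88.4]
tcp_rot: [[0.212, -0.977, 0.025], [-0.977, -0.213, -0.02], [0.025, -0.021, -0.999]]
wrist_force: [0.6, -0.3, 0.2]
width: 1.0
```

Run:
```python
from h import *
s=manip.read_state(); print(s["qpos"].round(3),s["joint_torque"].round(1),s["position"].round(1),s["moment"].round(2))
W=manip.calibration("wrist");a=shot("wrist","f.png"); b=shot("side","g.png")
v=np.zeros((420,800,3),np.uint8); v[:, :400]=a[:,80:480]; v[:320,400:]=cv2.resize(b[80:240,140:340],(400,320)); cv2.imwrite("pics/f2.png",v)
```

```text
[ 0.706  0.402 -0.211  1.892  0.119  0.827 -0.924] [ -0.  -76.5  -2.9 -36.1  -0.   -0.2  -0. ] [ 462.9 -310.7   88.4] [ 0.05  0.07 -0.05]
```

View pics/f2.png

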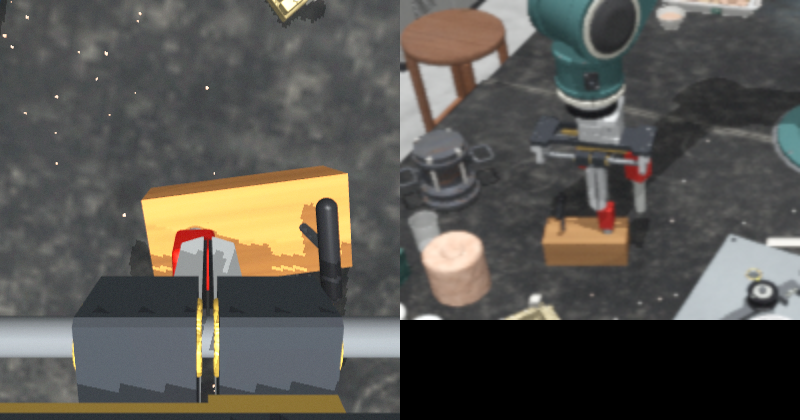

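Run:
```python
from h import *
import pickle
S=manip.calibration("scene");D=manip.calibration("side");W=pickle.load(open("c.pkl","rb"))
print(tri([(S,(293,262)),(D,(259,160)),(W,(347,302))]), tri([(S,(329,280)),(D,(234,155))]))
s=manip.read_state(); print(s["position"].round(1),s["t"])
a=shot("scene","i.png")
for n in ("scene","side","wrist"):
    if n!="scene": manip.read_camera(n)
    print(n,[(np.round(d["pixel"]).tolist(),round(d["score"],2)) for d in manip.look_for(n,"locking_pin")][:4])
cv2.imwrite("pics/i2.png",cv2.resize(a[180:340,230:470],(800,533),interpolation=3))
```

```text
(array([ 335.23503725, -296.75104994,  105.57134923]), np.float64(6.1122354596131)) (array([ 329.64006346, -390.21845573,  103.93765447]), np.float64(0.8230908347092807))
[ 462.9 -310.7   88.3] 5.1
scene [([327.0, 284.0], 0.78), ([319.0, 244.0], 0.73), ([297.0, 267.0], 0.57)]
side [([240.0, 192.0], 0.55), ([261.0, 167.0], 0.49)]
wrist [([265.0, 235.0], 0.67)]
```

View pics/i2.png

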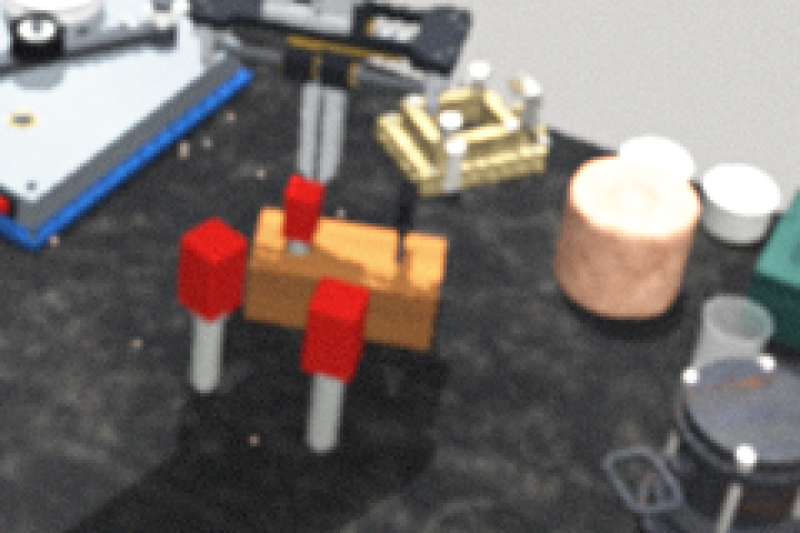

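```bash
python3 -m pendant '{"gripper":[-0.6,-0.4],"linear":[[0,0,-2],[0,0,-2]],"roll":[0,0]}'
python3 -m pendant '{"gripper":[0.1,0.1],"linear":[[0,0,-2],[0,0,0]],"roll":[0,0]}'
python3 -m pendant '{"gripper":[0.1,0.1],"linear":[[0,0,0],[0,0,0]],"roll":[0,0]}'
python3 - <<'E'
from h import *
s=manip.read_state(); print(s["qpos"].round(3),s["qd"].round(3),s["joint_torque"].round(1))
E
python3 -m pendant '{"gripper":[0.1],"linear":[[0,-1,0]],"roll":[0]}'
python3 -m pendant '{"gripper":[0.1],"linear":[[0,0,0]],"roll":[0]}'
python3 -m pendant '{"gripper":[0.1],"linear":[[0,0,0]],"roll":[0]}'
```

```text
t: 5.6
position: [460.5, -309.0, 126.7]
tcp_rot: [[0.213, -0.977, 0.021], [-0.977, -0.213, -0.017], [0.021, -0.017, -1.0]]
wrist_force: [-0.1, -0.1, 0.6]
width: 13.0
t: 5.8
position: [460.9, -309.1, 149.5]
tcp_rot: [[0.213, -0.977, 0.024], [-0.977, -0.213, -0.019], [0.023, -0.019, -1.0]]
wrist_force: [-0.0, 0.6, 0.3]
width: 29.4
t: 6.0
position: [460.6, -309.0, 148.8]
tcp_rot: [[0.212, -0.977, 0.023], [-0.977, -0.213, -0.018], [0.023, -0.019, -1.0]]
wrist_force: [-0.8, 0.2, -0.3]
width: 45.1
[ 0.717  0.322 -0.222  1.847  0.092  0.952 -0.902] [ 0.001  0.008  0.001  0.011  0.002 -0.005 -0.001] [  0.1 -73.   -2.6 -40.   -0.   -0.1   0. ]
t: 6.1
position: [469.6, -307.2, 148.4]
tcp_rot: [[0.211, -0.977, 0.022], [-0.977, -0.212, -0.018], [0.022, -0.018, -1.0]]
wrist_force: [0.4, -0.5, 0.4]
width: 51.1
t: 6.2
position: [470.8, -306.3, 147.8]
tcp_rot: [[0.212, -0.977, 0.022], [-0.977, -0.213, -0.017], [0.022, -0.018, -1.0]]
wrist_force: [-0.0, -0.6, 0.9]
width: 51.7
t: 6.3
position: [470.8, -306.1, 147.2]
tcp_rot: [[0.213, -0.977, 0.021], [-0.977, -0.213, -0.017], [0.021, -0.017, -1.0]]
wrist_force: [-0.1, 0.3, 0.3]
width: 51.7
```

```bash
cat >> h.py <<'E'
def redtop(z=103,f="r.png",thr=200):
    W=manip.calibration("wrist"); s=manip.read_state(); a=shot("wrist",f); R=np.array(s["tcp_rot"])
    print(s["t"],s["position"].round(1),"w",s["width"].round(1),"ang",np.degrees(np.arctan2(R[1,0],R[0,0])).round(1))
    hsv=cv2.cvtColor(a,cv2.COLOR_BGR2HSV)
    m=((hsv[...,1]>200)&(hsv[...,2]>thr)&((hsv[...,0]<8)|(hsv[...,0]>172))).astype(np.uint8)
    n,l,st,c=cv2.connectedComponentsWithStats(m)
    for i in range(1,n):
        if st[i,4]>150:
            pts=np.argwhere(l==i)[:,::-1].astype(np.float32); r=cv2.minAreaRect(pts); q=np.array([onz(W,p,z) for p in cv2.boxPoints(r)]); d=q[1]-q[0]
            print(c[i].round(),q.mean(0).round(1),np.degrees(np.arctan2(d[1],d[0])).round(1)%90, np.linalg.norm(d).round(1),np.linalg.norm(q[2]-q[1]).round(1),"tool",(R.T@(q.mean(0)-s["position"])).round(1))
E
python3 -c "
from h import *
redtop(f='r1.png')"
```

```text
Traceback (most recent call last):
  File "h.py", line 19, in redtop
    print(s["t"],s["position"].round(1),"w",s["width"].round(1),"ang",np.degrees(np.arctan2(R[1,0],R[0,0])).round(1))
                                            ^^^^^^^^^^^^^^^^
AttributeError: 'float' object has no attribute 'round'
```

```bash
python3 -m pendant '{"gripper":[0.1,0.1,0.1,0.1,0.1,0.1],"linear":[[0,1,0],[0,1,0],[0,0,0],[0,0,1],[0,0,1],[0,0,0]],"roll":[0,0,0,0,0,0]}'; python3 -c "
from h import *
redtop(f='r2.png')"
```

```text
t: 6.95
position: [448.9, -311.4, 124.8]
tcp_rot: [[0.212, -0.977, 0.021], [-0.977, -0.212, -0.017], [0.021, -0.017, -1.0]]
wrist_force: [1.1, -0.3, 0.6]
width: 51.7Traceback (most recent call last):
  File "<string>", line 3, in <module>
    redtop(f='r2.png')
    ~~~~~~^^^^^^^^^^^^
  File "h.py", line 19, in redtop
    print(s["t"],s["position"].round(1),"w",s["width"].round(1),"ang",np.degrees(np.arctan2(R[1,0],R[0,0])).round(1))
                                            ^^^^^^^^^^^^^^^^
AttributeError: 'float' object has no attribute 'round'
```

```bash
sed -i 's/s\["width"\].round(1)/round(s["width"],1)/' h.py; python3 -c "
from h import *
redtop(f='r2.png')
cv2.imwrite('pics/r3.png',cv2.imread('pics/r2.png')[120:360,130:430])"
```

```text
7.0 [ 449.2 -311.4  125.3] w 51.9 ang -77.8
[280. 229.] [ 451.1 -305.9  103. ] 12.0 22.5 23.0 tool [-5.4 -2.7 22.3]
[217. 398.] [ 325.1 -290.5  103. ] 9.6 8.6 16.2 tool [-47.3 117.2  19.3]
```

View pics/r3.png

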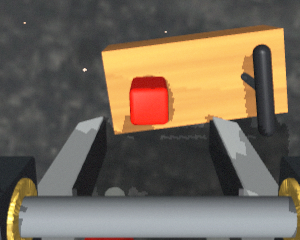

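Pin is undisturbed and upright at (451,-306), between the fingers (crop at (150,103)). Descend slowly.

```bash
python3 -m pendant '{"gripper":[0.1,0.1,0.1,0.1,0.1,0.1,0.1,0.1],"linear":[[-0.5,-0.3,0],[0,0,0],[0,0,1.2],[0,0,1.2],[0,0,1.2],[0,0,1.2],[0,0,0.6],[0,0,0]],"roll":[0,0,0,0,0,0,0,0]}'
```

```text
t: 7.85
position: [452.9, -306.0, 66.3]
tcp_rot: [[0.213, -0.977, 0.021], [-0.977, -0.213, -0.017], [0.021, -0.017, -1.0]]
wrist_force: [1.7, 0.3, 0.8]
width: 51.9
```

```bash
python3 -m pendant '{"gripper":[-1,-1,-1,-1,-1,-1,-1,-1],"linear":[[0,0,0],[0,0,0],[0,0,0],[0,0,0],[0,0,0],[0,0,0],[0,0,0],[0,0,0]],"roll":[0,0,0,0,0,0,0,0]}' 55
python3 -m pendant '{"gripper":[-1,-1,-1,-1,-1,-1,-1,-1,-1,-1],"linear":[[0,0,-1],[0,0,-1.2],[0,0,-1.2],[0,0,-1.2],[0,0,-1.2],[0,0,-1.2],[0,0,-1.2],[0,0,-1.2],[0,0,0],[0,0,0]],"roll":[0,0,0,0,0,0,0,0,0,0]}'
```

```text
t: 8.65
position: [453.3, -306.4, 67.5]
tcp_rot: [[0.212, -0.977, 0.022], [-0.977, -0.213, -0.018], [0.022, -0.018, -1.0]]
wrist_force: [-0.4, -0.5, -1.6]
width: 23.7
t: 9.65
position: [451.6, -304.9, 172.0]
tcp_rot: [[0.212, -0.977, 0.025], [-0.977, -0.213, -0.019], [0.024, -0.02, -1.0]]
wrist_force: [-0.0, -1.0, -1.9]
width: 23.8
```

```bash
python3 -m pendant '{"gripper":[-1,-1,-1,-1,-1,-1,-1,-1,-1,-1,-1,-1,-1,-1,-1,-1],"linear":[[-1.0,-0.4,0],[-1.9,-0.7,0],[-1.9,-0.7,0],[-1.9,-0.7,0],[-1.9,-0.7,0],[-1.9,-0.7,0],[-1.9,-0.7,0],[-1.9,-0.7,0],[-1.9,-0.7,0],[-1.9,-0.7,0],[-1.9,-0.7,0],[-1.9,-0.7,0],[-1.9,-0.7,0],[-1.9,-0.7,0],[-1.0,-0.4,0],[0,0,0]],"roll":[0,0,0,0,0,0,0,0,0,0,0,0,0,0,0,0]}'
python3 -m pendant '{"gripper":[-1,-1,-1,-1,-1,-1,-1,-1,-1,-1,-1,-1],"linear":[[0,0,0],[0,0,0],[0,0,0],[0,0,0],[0,0,0],[0,0,0],[0,0,0],[0,0,0],[0,0,0],[0,0,0],[0,0,0],[0,0,0]],"roll":[3,6,6,6,6,6,6,6,6,6,0,0]}'
python3 - <<'E'
from h import *
import pickle
W=manip.calibration("wrist"); s=manip.read_state(); a=shot("wrist","j.png"); pickle.dump(W,open("j.pkl","wb"))
print(s["t"],s["position"].round(1),s["qpos"].round(2))
for n,X in [("hole",(464.2,-51,45)),("N0",(500.7,19.7,56)),("pivot",(621,-87.3,62)),("small",(436.9,37.8,83))]: print(n,(proj(W,X)*1.4286).round())
cv2.imwrite("pics/j2.png",cv2.resize(a,(800,600),interpolation=3))
E
```

```text
t: 11.25
position: [485.7, 0.9, 158.4]
tcp_rot: [[0.219, -0.976, 0.01], [-0.976, -0.219, -0.013], [0.015, -0.007, -1.0]]
wrist_force: [0.5, 0.3, -1.2]
width: 23.3
t: 12.45
position: [482.1, -9.1, 155.3]
tcp_rot: [[-0.732, -0.682, 0.004], [-0.682, 0.732, -0.016], [0.008, -0.014, -1.0]]
wrist_force: [0.6, -0.4, -2.1]
width: 23.5
12.45 [482.1  -9.1 155.3] [ 0.2   0.21 -0.28  1.99  0.09  0.96 -2.53]
hole [481. 257.]
N0 [352. 306.]
pivot [313.  -4.]
small [413. 418.]
```

View pics/j2.png

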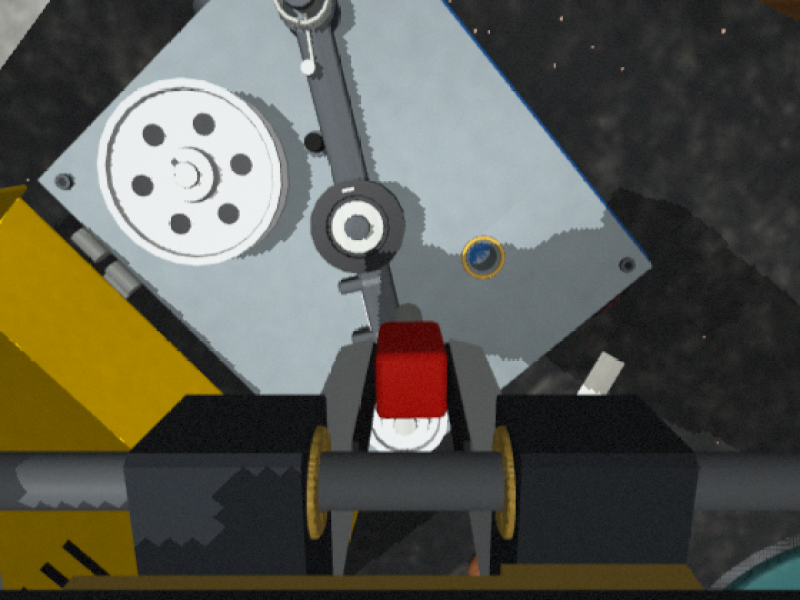

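Wrist view (800 scale): hole (483,257), as predicted; the lugs at (351,284) and (360,333), notch between at about (355,308), predicted (352,306); pin shank tip near (405,310).

Run:
```python
from h import *
import pickle
W=pickle.load(open("j.pkl","rb")); s=manip.read_state(); R=np.array(s["tcp_rot"]);p=np.array(s["position"])
f=lambda x,y,z:onz(W,(x/1.4286,y/1.4286),z)
tip=p+R@[0,2,62.5]; print("tip pred",tip.round(1),"px",(proj(W,tip)*1.4286).round(),"seen far edge",f(405,304,tip[2]).round(1))
q=np.array([f(*c,155.3+35) for c in [(378,352),(446,352),(446,417),(378,417)]]); print("grip top",q.mean(0).round(1),(R.T@(q.mean(0)-p)).round(1))
print("notch",f(355,308,60).round(1),"hole",f(483,257,45).round(1), "pivot by wheel",f(357,227,84).round(1))
H=f(483,257,45)[:2]; wh=f(357,227,84)[:2]
for P in [np.array([621,-87.3])]:
    th=np.arctan2(*(H-P)[::-1]); print(np.linalg.norm(H-P),np.degrees(th),np.degrees(np.arctan2(*(wh-P)[::-1])),np.linalg.norm(wh-P))
    for k in (0,.1,.2,.3,.4,.5): N=P+161*np.array([np.cos(th-.5+k),np.sin(th-.5+k)]); print(k,N.round(1))
```

```text
tip pred [481.   -8.6  92.8] px [412. 309.] seen far edge [485.3  -8.3  92.8]
grip top [480.5  -7.  190.3] [  0.    2.1 -35. ]
notch [499.2  18.6  60. ] hole [463.4 -51.5  45. ] pivot by wheel [528.8 -19.5  84. ]
161.56421538917328 167.21304992727505 143.6861652454976 114.45872724552537
0 [500.3  19.2]
0.1 [490.3   6.7]
0.2 [481.5  -6.9]
0.3 [474.2 -21.2]
0.4 [468.3 -36.2]
0.5 [464.  -51.7]
```

```bash
python3 -m pendant '{"gripper":[-1,-1,-1,-1,-1,-1,-1],"linear":[[-0.8,0.2,-0.2],[-0.9,0.2,0],[-0.9,0.2,0],[-0.9,0.2,0],[-0.9,0.1,0],[0,0,0],[0,0,0]],"roll":[0,0,0,0,0,0,0]}'
```

```text
t: 13.2
position: [510.7, 31.8, 156.7]
tcp_rot: [[-0.727, -0.686, 0.004], [-0.686, 0.727, -0.015], [0.007, -0.013, -1.0]]
wrist_force: [-0.1, -0.2, -1.8]
width: 23.5
```

```bash
python3 -m pendant '{"gripper":[-1,-1,-1,-1,-1,-1],"linear":[[0,0,0.8],[0,0,1],[0,0,1],[0,0,1],[0,0,0.5],[0,0,0]],"roll":[0,0,0,0,0,0]}'
```

```text
t: 13.8
position: [509.7, 29.9, 108.8]
tcp_rot: [[-0.728, -0.685, 0.002], [-0.685, 0.728, -0.015], [0.009, -0.013, -1.0]]
wrist_force: [-0.1, 0.4, -1.2]
width: 23.4
```

```bash
python3 -m pendant '{"gripper":[-1,-1,-1,-1,-1],"linear":[[0.4,0,-0.3],[0.5,0,0],[0.5,-0.1,0],[0.5,-0.1,0],[0,0,0]],"roll":[0,0,0,0,0]}'
```

```text
t: 14.3
position: [496.7, 14.3, 113.3]
tcp_rot: [[-0.728, -0.685, 0.004], [-0.685, 0.728, -0.015], [0.007, -0.014, -1.0]]
wrist_force: [0.8, 2.6, -3.0]
width: 23.4
```

```bash
python3 -m pendant '{"gripper":[-1,-1,-1,-1,-1,-1,-1],"linear":[[0.5,-0.1,0],[0.6,-0.1,0],[0.8,-0.2,0],[0.8,-0.2,0],[0.8,-0.3,0],[0.7,-0.3,0],[0,0,0]],"roll":[0,0,0,0,0,0,0]}'
```

```text
t: 15.0
position: [473.5, -26.3, 114.5]
tcp_rot: [[-0.728, -0.685, 0.007], [-0.685, 0.728, -0.014], [0.005, -0.015, -1.0]]
wrist_force: [2.3, 2.2, -2.3]
width: 23.3
```

```bash
python3 -m pendant '{"gripper":[-1,-1,-1,-1,-1],"linear":[[0.6,-0.3,0],[0.6,-0.3,0],[0.6,-0.4,0],[0.5,-0.3,0],[0,0,0]],"roll":[0,0,0,0,0]}'
python3 - <<'E'
from h import *
import pickle
W=manip.calibration("wrist"); s=manip.read_state(); a=shot("wrist","k.png"); R=np.array(s["tcp_rot"]);p=np.array(s["position"]); print(s["t"],p.round(1))
print("hole px",proj(W,(463.7,-51.6,45)).round(),"tip",proj(W,p+R@[-1.5,1.5,62.5]).round())
cv2.imwrite("pics/k2.png",cv2.resize(a[120:320,180:400],(800,727),interpolation=3)[:600])
E
```

```text
t: 15.5
position: [465.5, -52.4, 114.9]
tcp_rot: [[-0.728, -0.685, 0.007], [-0.685, 0.728, -0.013], [0.004, -0.015, -1.0]]
wrist_force: [2.4, 4.5, -2.8]
width: 23.4
15.5 [465.5 -52.4 114.9]
hole px [289. 215.] tip [286. 216.]
```

View pics/k2.png

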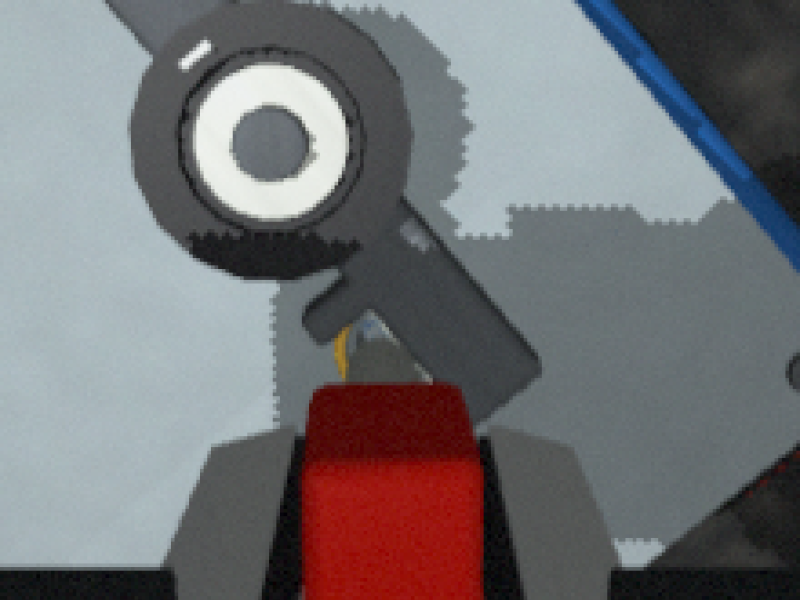

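Crop: brass ring's left edge at (338,355), shank tip centred near column 380 in the notch, wheel at (270,140); the tip needs a few mm to the right.

Run:
```python
from h import *
W=manip.calibration("wrist"); s=manip.read_state(); R=np.array(s["tcp_rot"]);p=np.array(s["position"])
for px in [(284.5,218),(284.5,216)]:
    t=onz(W,px,52.4); print(t.round(1),(R.T@(np.array([463.7,-51.6,52.4])-t)).round(1),(R.T@(t-p)).round(1))
print(onz(W,(271.6,217.6),45).round(1),onz(W,(281.8,205.5),45).round(1))
```

```text
[465.8 -48.7  52.4] [ 3.5 -0.6  0. ] [-2.6  3.1 62.4]
[466.8 -49.8  52.4] [ 3.5  0.9 -0. ] [-2.6  1.7 62.5]
[471.8 -41.   45. ] [472.5 -52.9  45. ]
```

```bash
python3 -m pendant '{"gripper":[-1,-1,-1],"linear":[[0.4,0,0],[0,0,0],[0,0,0.5]],"roll":[0,0,0]}'
python3 -m pendant '{"gripper":[-1,-1,-1],"linear":[[0,0,0.5],[0,0,0.5],[0,0,0]],"roll":[0,0,0]}'
```

```text
t: 15.85
position: [463.2, -54.0, 110.2]
tcp_rot: [[-0.727, -0.686, 0.008], [-0.686, 0.727, -0.013], [0.003, -0.015, -1.0]]
wrist_force: [0.7, 4.1, 1.2]
width: 23.4
t: 16.15
position: [463.2, -53.8, 98.7]
tcp_rot: [[-0.727, -0.687, 0.007], [-0.687, 0.727, -0.013], [0.003, -0.015, -1.0]]
wrist_force: [1.7, 2.5, -4.3]
width: 23.4
```

```bash
python3 -m pendant '{"gripper":[-1,-1,-1,-1],"linear":[[0,0,0.5],[0,0,0.5],[0,0,0.5],[0,0,0]],"roll":[0,0,0,0]}'
python3 -m pendant '{"gripper":[-1,-1,-1],"linear":[[0,0,0.4],[0,0,0.3],[0,0,0]],"roll":[0,0,0]}'
```

```text
t: 16.55
position: [463.4, -54.0, 82.2]
tcp_rot: [[-0.727, -0.687, 0.007], [-0.687, 0.727, -0.013], [0.004, -0.014, -1.0]]
wrist_force: [2.5, 2.0, -4.7]
width: 23.2
t: 16.85
position: [465.6, -54.3, 76.7]
tcp_rot: [[-0.727, -0.687, 0.011], [-0.687, 0.727, -0.014], [0.001, -0.018, -1.0]]
wrist_force: [-3.0, 5.0, 4.0]
width: 23.9
```

```bash
python3 -m pendant '{"gripper":[-0.4,-0.3,-0.2,-0.1,-0.1,-0.1],"linear":[[0,0,0],[0,0,0],[0,0,0],[0,0,0],[0,0,0],[0,0,0]],"roll":[0,0,0,0,0,0]}'
python3 -m pendant '{"gripper":[-0.1,-0.1,-0.1,-0.1,-0.1,-0.1,-0.1,-0.1,-0.1,-0.1],"linear":[[0,0,-0.5],[0,0,-1],[0,0,-1],[0,0,-1],[0,0,-1.2],[0,0,-1.2],[0,0,-1.2],[0,0,-1.2],[0,0,-1.2],[0,0,0]],"roll":[0,0,0,0,0,0,0,0,0,0]}'
python3 - <<'E'
from h import *
redtop(45+68,"l.png",120)
b=shot("side","m.png"); a=cv2.imread("pics/l.png")
v=np.zeros((420,800,3),np.uint8); v[:, :400]=a[:,80:480]; v[:400,400:]=cv2.resize(b[160:290,265:395],(400,400),interpolation=3); cv2.imwrite("pics/l2.png",v)
E
```

```text
t: 17.45
position: [464.3, -55.6, 75.8]
tcp_rot: [[-0.728, -0.686, 0.009], [-0.686, 0.727, -0.015], [0.004, -0.017, -1.0]]
wrist_force: [-0.8, -0.5, -0.0]
width: 42.5
t: 18.45
position: [464.1, -54.0, 182.1]
tcp_rot: [[-0.727, -0.686, 0.013], [-0.686, 0.727, -0.016], [0.001, -0.02, -1.0]]
wrist_force: [-0.0, -0.8, 0.4]
width: 42.2
18.45 [464.1 -54.  182.1] w 42.2 ang -136.7
[283. 218.] [464.6 -49.1 113. ] 43.30000000000001 22.0 22.1 tool [-3.8  4.6 69. ]
```

View pics/l2.png

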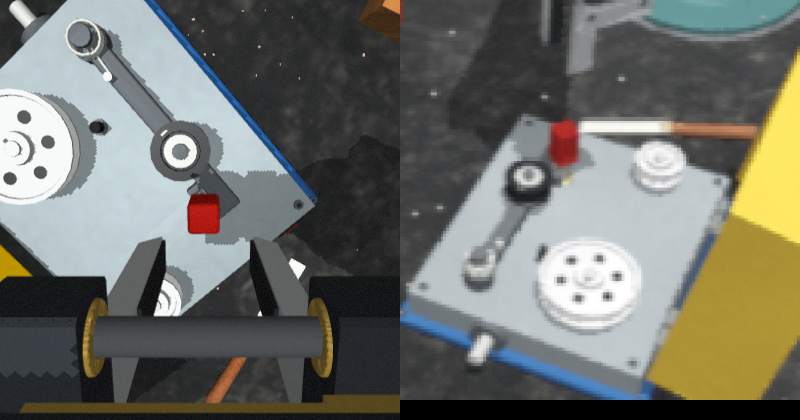

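Both views show the pin upright in the brass-ringed hole with the arm behind it (wrist half: grip at (204,214)); measured top at (464.6,-49.1) ±. Milestone looks done. Next the guard.

```bash
python3 -m pendant '{"gripper":[0,0,0,0,0,0,0,0,0,0,0,0,0,0,0,0,0,0],"linear":[[0,0,-1.5],[0,0,-2],[0,0,-2],[0,0,-2],[0,0,-2],[0,0,-2],[0,0,-2],[0,0,-2],[0,0,-2],[0,0,-1],[0,0,0],[0,0,0],[0,0,0],[0,0,0],[0,0,0],[0,0,0],[0,0,0],[0,0,0]],"roll":[0,0,0,0,0,0,0,0,0,0,-6,-6,-6,-6,-6,-6,-5,0]}'
python3 -m pendant '{"gripper":[0,0,0,0,0,0,0,0,0,0,0,0],"linear":[[-1.3,-0.5,0],[-1.6,-0.7,0],[-1.6,-0.7,0],[-1.6,-0.7,0],[-1.6,-0.7,0],[-1.6,-0.7,0],[-1.6,-0.7,0],[-1.6,-0.7,0],[-1.6,-0.7,0],[-1.6,-0.7,0],[0,0,0],[0,0,0]],"roll":[0,0,0,0,0,0,0,0,0,0,0,0]}'
python3 - <<'E'
from h import *
import pickle
W=manip.calibration("wrist"); s=manip.read_state(); a=shot("wrist","n.png"); pickle.dump((W,s),open("n.pkl","wb"))
print(s["t"],s["position"].round(1),s["qpos"].round(2),"bar pred",proj(W,(551,193.5,315)).round())
v=cv2.resize(a,(800,600),interpolation=3); cv2.imwrite("pics/n2.png",v)
E
```

```text
t: 20.35
position: [457.2, -51.1, 359.7]
tcp_rot: [[-0.07, -0.997, -0.009], [-0.997, 0.07, -0.012], [0.013, 0.008, -1.0]]
wrist_force: [0.1, -0.4, 0.1]
width: 46.9
t: 21.55
position: [541.4, 117.2, 351.7]
tcp_rot: [[-0.098, -0.995, -0.016], [-0.995, 0.098, -0.009], [0.01, 0.015, -1.0]]
wrist_force: [-0.1, -0.6, 0.5]
width: 46.8
21.55 [541.4 117.2 351.7] [ 0.07  0.21 -0.41  1.53  0.09  1.43 -2.02] bar pred [169. 220.]
```

View pics/n2.png

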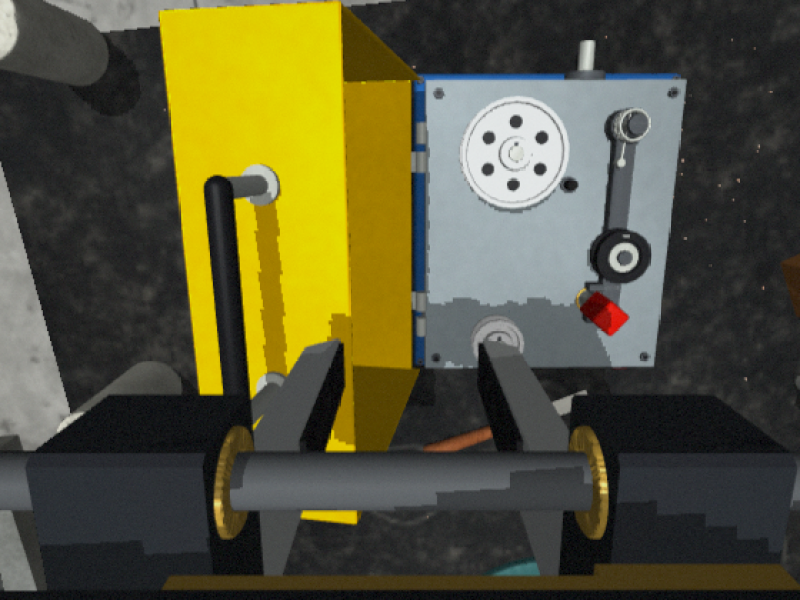

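Wrist view (800 scale): bar from (217,186) to about (235,395); deck corners (426,80), (686,78), (655,367), (426,367); pin red at (604,313) still standing.

Run:
```python
from h import *
import pickle
from scipy.optimize import least_squares
W,s=pickle.load(open("n.pkl","rb")); f=lambda x,y,z:onz(W,(x/1.4286,y/1.4286),z)
C=np.array([f(*c,45)[:2] for c in [(426,80),(686,78),(655,367),(426,367)]]); L=np.array([(135,115),(135,-115),(-135,-115),(-135,115)])
R2=lambda a:np.array([[np.cos(a),-np.sin(a)],[np.sin(a),np.cos(a)]])
r=least_squares(lambda q:(L@R2(q[2]).T+q[:2]-C).ravel(),[532,-18,-.087]); print(r.x.round(3),r.fun.round(1))
for z in (309,315): print("bar",f(217,190,z).round(1),f(234,380,z).round(1))
c=r.x[:2];R=R2(r.x[2]); print("bar pred",c+R@[0,119+94.2],"hinge",c+R@[0,119])
b1=f(217,187,315)[:2];print("bar local end",R.T@(b1-c)); b2=f(234,380,315)[:2];print(R.T@(b2-c))
print(s["position"].round(1),s["tcp_rot"].round(3).tolist())
```

```text
[ 5.32568e+02 -1.48410e+01 -9.20000e-02] [-0.3 -0.2 -0.8 -0.5  1.7  0.6 -0.7  0. ]
bar [607.1 196.3 309. ] [517.6 204.9 309. ]
bar [607.2 194.2 315. ] [519.9 202.6 315. ]
bar pred [552.16098258 197.45636847] hinge [543.50388464 103.65501104]
bar local end [ 56.39320181 214.93452171]
[-32.62121393 215.38009418]
[541.4 117.2 351.7] [[-0.098, -0.995, -0.016], [-0.995, 0.098, -0.009], [0.01, 0.015, -1.0]]
```

```bash
python3 -m pendant '{"gripper":[0,0,0,0,0,0,0,0,0,0],"linear":[[-0.8,0,0],[-1.1,0,0],[-1.1,0,0],[-1.1,0,0],[-1.1,-0.1,0],[-1.1,-0.1,0],[-1,-0.1,0],[-0.7,0,0],[0,0,0],[0,0,0]],"roll":[0,0,0,0,0,0,0,0,0,0]}'
```

```text
t: 22.6
position: [552.7, 203.6, 350.9]
tcp_rot: [[-0.1, -0.995, -0.015], [-0.995, 0.1, -0.009], [0.01, 0.015, -1.0]]
wrist_force: [0.8, -0.1, -0.0]
width: 47.0
```

```bash
python3 -m pendant '{"gripper":[0,0,0,0,0,0,0,0],"linear":[[0.5,0,0],[0,0,0],[0,0,1],[0,0,1.2],[0,0,1.2],[0,0,1.2],[0,0,0.6],[0,0,0]],"roll":[0,0,0,0,0,0,0,0]}'
```

```text
t: 23.4
position: [550.9, 195.4, 293.2]
tcp_rot: [[-0.103, -0.995, -0.017], [-0.995, 0.103, -0.01], [0.012, 0.016, -1.0]]
wrist_force: [0.1, 0.5, -0.2]
width: 47.0
```

```bash
python3 -m pendant '{"gripper":[-1,-1,-1,-1,-1,-1,-1,-1,-1],"linear":[[0.0,0,0],[0,0,-0.1],[0,0,0],[0,0,0],[0,0,0],[0,0,0],[0,0,0],[0,0,0],[0,0,0]],"roll":[0,0,0,0,0,0,0,0,0]}' 30
python3 - <<'E'
from h import *
s=manip.read_state(); p=s["position"]; g=p-19*np.array(s["tcp_rot"])[:,2]; print(g.round(1))
for th in np.arange(1.75,-.01,-.125):
    a=th+.1593; u=283.6*np.cos(a); print(round(th,3),(104.5-u*.9958).round(1),(543.5-u*.092).round(1),(48+283.6*np.sin(a)).round(1))
E
```

```text
t: 24.3
position: [551.5, 196.7, 295.6]
tcp_rot: [[-0.102, -0.995, -0.015], [-0.995, 0.102, -0.008], [0.01, 0.014, -1.0]]
wrist_force: [1.4, 1.3, -1.4]
width: 10.9
[551.8 196.9 314.6]
1.75 198.3 552.2 315.5
1.625 164.3 549.0 325.2
1.5 129.5 545.8 330.5
1.375 94.2 542.5 331.4
1.25 59.1 539.3 327.9
1.125 24.7 536.1 320.0
1.0 -8.5 533.1 307.9
0.875 -39.8 530.2 291.8
0.75 -69.0 527.5 271.8
0.625 -95.4 525.0 248.3
0.5 -118.7 522.9 221.7
0.375 -138.5 521.0 192.4
0.25 -154.6 519.6 160.9
0.125 -166.6 518.5 127.5
0.0 -174.3 517.7 93.0
```

```bash
python3 -m pendant '{"gripper":[-1,-1,-1,-1,-1,-1,-1],"linear":[[0.8,0,-0.2],[1.1,0,-0.4],[1.1,0,-0.3],[1.1,0,-0.2],[1.1,0,-0.2],[1.1,0,-0.1],[0,0,0]],"roll":[0,0,0,0,0,0,0]}' 40
cat > g.py <<'E'
from h import *
s=manip.read_state(); R=np.array(s["tcp_rot"]); g=np.array(s["position"])-19*R[:,2]
d=g-[543.5,104.5,48]; u=d@[-.092,-.9958,0]; r=np.hypot(u,d[2]); th=np.arctan2(d[2],u)-.1593
print("th",th.round(3),"r",r.round(1),"x err",(d@[.9958,-.092,0]).round(1),"F",s["wrist_force"].round(1),"w",round(s["width"],1))
E
python3 g.py
```

```text
t: 25.0
position: [545.1, 129.1, 311.5]
tcp_rot: [[-0.103, -0.995, -0.014], [-0.995, 0.103, -0.007], [0.009, 0.013, -1.0]]
wrist_force: [0.8, 0.9, -3.0]
width: 9.2
th 1.499 r 283.6 x err -0.5 F [ 0.8  0.9 -3. ] w 9.2
```

```bash
python3 -m pendant '{"gripper":[-1,-1],"linear":[[0,0,0],[0,0,0]],"roll":[0,0]}' 30; python3 g.py
python3 - <<'E'
from h import *
S=manip.calibration("scene")
a=shot("scene","o.png"); b=shot("side","p.png")
for n in("scene","side"): print(n,[(np.round(d["pixel"]).tolist(),round(d["score"],2)) for d in manip.look_for(n,"guard_bar")][:2])
E
```

```text
t: 25.2
position: [545.0, 128.9, 311.5]
tcp_rot: [[-0.103, -0.995, -0.014], [-0.995, 0.103, -0.008], [0.009, 0.013, -1.0]]
wrist_force: [1.6, 0.2, -1.2]
width: 9.8
th 1.498 r 283.6 x err -0.5 F [ 1.6  0.2 -1.2] w 9.8
scene [([191.0, 137.0], 0.69)]
side [([376.0, 227.0], 0.94)]
```

```bash
python3 -m pendant '{"gripper":[-1,-1,-1,-1,-1,-1,-1],"linear":[[1.0,0,0],[1.1,0,0],[1.1,0,0],[1.1,0,0.1],[1.1,0,0.1],[1.1,0,0.1],[0,0,0]],"roll":[0,0,0,0,0,0,0]}' 40
python3 g.py
```

```text
t: 26.1
position: [538.7, 61.3, 311.3]
tcp_rot: [[-0.101, -0.995, -0.01], [-0.995, 0.101, -0.007], [0.008, 0.01, -1.0]]
wrist_force: [-4.5, -1.7, 18.6]
width: 5.9
th 1.259 r 285.6 x err -0.7 F [-4.5 -1.7 18.6] w 5.9
```

```bash
python3 -m pendant '{"gripper":[-1],"linear":[[0,0,0]],"roll":[0]}' 20; python3 g.py;python3 -m pendant '{"gripper":[-1],"linear":[[0,0,0]],"roll":[0]}' 20; python3 g.py
python3 - <<'E'
from h import *
W=manip.calibration("wrist"); s=manip.read_state(); a=shot("wrist","q.png"); R=np.array(s["tcp_rot"])
hsv=cv2.cvtColor(a,cv2.COLOR_BGR2HSV); 
# dark pixel columns along rows: print coarse map of region
g=cv2.cvtColor(a,cv2.COLOR_BGR2GRAY)
m=np.where((hsv[...,1]>150)&(hsv[...,0]>20)&(hsv[...,0]<35),'Y',np.where(g<45,'#',np.where(g<120,'+','.')))
for r in range(60,420,14): print(r,''.join(m[r,::7]))
print(proj(W,np.array(s["position"])-19*R[:,2]).round(),proj(W,s["position"]).round())
E
```

```text
t: 26.2
position: [538.6, 60.2, 311.8]
tcp_rot: [[-0.102, -0.995, -0.01], [-0.995, 0.102, -0.007], [0.008, 0.009, -1.0]]
wrist_force: [-2.3, -0.7, 11.6]
width: 5.5
th 1.256 r 286.3 x err -0.7 F [-2.3 -0.7 11.6] w 5.5
t: 26.3
position: [538.8, 59.2, 312.9]
tcp_rot: [[-0.103, -0.995, -0.009], [-0.995, 0.103, -0.008], [0.009, 0.008, -1.0]]
wrist_force: [-3.7, -2.0, 17.0]
width: 1.7
th 1.253 r 287.5 x err -0.3 F [-3.7 -2.  17. ] w 1.7
60 +#####+++++++++++###++++YYYYYYYYYYYYYYYYYYYYYYYY................+++####++++####+
74 ######++++++++++++++++++YYYYYYYYYYYYYYYYYYYYYYYY................##+##++++++++#++
88 +#+++++++++++++++++++++++YYYYYYYYYYYYYYYYYYYYYYY.........+++....#+##+#++++++++#+
102 +++++++++++++++++++++++++YYYYYYYYYYYYYYYYYYYYYYY+.......#.+.....+#+####+++++++++
116 ++++++++++++++++++++++++YYYYYYYYYYYYYYYYYYYYYYYY........+.+......#+#+++++#++++++
130 ++++++++++++++++++++++++YYYYYYYYYYYY....YYYYYYYY...+....++.....+++++++.#######.#
144 +++#+++++++++++++++++++++YYYYYYYYYYY....#+#YYYYY........++.....#++++++#+#++#####
158 +++#+++++++++++++++++++++YYYYYYYYYYYYYYY#+#YYYYY........++.....####++
[... 865 characters left out ...]
 .++++++++#####+++++++++#################+######################++++++++++++++##+
326 +++++++++++++++++++++++++++++++++++++++#++++++++++++++++++++++++++++++++++++++++
340 ......................++++++++++++++++++....++++++++++++++++++++...+.+..+.++++++
354 +++++++++++++++++++++++++++++++++++++++++++.++++++++++#######+++++++++++++++++++
368 ++.##+#......++.....##++++++++++++++++++YYY+#####################++++++++++#++#+
382 +++###+............+.#####++++++########YYY##########+###########++++++++++##+++
396 ++++###++.............##################YYYYYYYYYYYYYYY+YYYYY######+++++#++#++++
410 YYYYYY+YYYYY++YYYYYYYYYYYYYY+YYYYYYYY+YYYYYYYYYYYYYYYYYYYYYYY+#####+++++++++++++
[288. 254.] [288. 242.]
```

Run:
```python
from h import *
W=manip.calibration("wrist"); s=manip.read_state()
a=cv2.imread("pics/q.png").astype(int)
for r in (160,180,200,220): print(r,[tuple(v) for v in [a[r,c] for c in range(272,308,2)]])
for r in range(238,300,8): print(r,[int(v.mean()) for v in a[r,256:330:2]])
for n in ("scene","side"):
    manip.read_camera(n); m=manip.trace(n,"guard_bar")[0]["region"]; c=manip.calibration(n)
    # fit theta by silhouette of box + bar
    best=[]
    for th in np.arange(.9,1.8,.025):
        L=[]
        for x in(-137,137):
            for u in(0,238):
                for z in(0,89): L.append((x,u,z))
        R=np.array([(x,u*np.cos(th)-z*np.sin(th),u*np.sin(th)+z*np.cos(th)) for x,u,z in L])
        X=np.array([[543.5,104.5,48]+x*np.array([.9958,-.092,0])+u*np.array([-.092,-.9958,0])+np.array([0,0,z]) for x,u,z in R])
        h=cv2.convexHull(np.array([proj(c,p) for p in X],np.float32)).astype(int); k=np.zeros((420,560),np.uint8); cv2.fillConvexPoly(k,h,1)
        best.append(((k.astype(bool)&m).sum()/(k.astype(bool)|m).sum(),th))
    print(n,m.sum(),sorted(best)[::-1][:4])
```

```text
160 [(np.int64(0), np.int64(227), np.int64(248)), (np.int64(0), np.int64(218), np.int64(243)), (np.int64(26), np.int64(27), np.int64(27)), (np.int64(37), np.int64(32), np.int64(33)), (np.int64(37), np.int64(36), np.int64(37)), (np.int64(43), np.int64(40), np.int64(36)), (np.int64(60), np.int64(59), np.int64(54)), (np.int64(78), np.int64(76), np.int64(73)), (np.int64(66), np.int64(63), np.int64(61)), (np.int64(48), np.int64(45), np.int64(44)), (np.int64(40), np.int64(35), np.int64(35)), (np.int64(33), np.int64(31), np.int64(30)), (np.int64(28), np.int64(26), np.int64(27)), (np.int64(21), np.int64(27), np.int64(28)), (np.int64(0), np.int64(155), np.int64(199)), (np.int64(0), np.int64(151), np.int64(193)), (np.int64(0), np.int64(155), np.int64(196)), (np.int64(0), np.int64(151), np.int64(195))]
180 [(np.int64(0), np.int64(226), np.int64(248)), (np.int64(0), np.int64(219), np.int64(244)), (np.int64(30), np.int64(25), np.int64(26)), (np.int64(35), np.int64(35), np.int64(35)), (np.int64(36), np.int64(30), np.int64(29)), (np.int64(42), np.int64(39), np.int64(38)), (np.int64(59), np.int64(52
[... 3243 characters left out ...]
294 [24, 26, 23, 23, 26, 16, 25, 22, 26, 29, 39, 95, 71, 16, 19, 25, 27, 15, 22, 33, 93, 87, 22, 23, 19, 22, 19, 25, 20, 23, 27, 20, 28, 22, 28, 26, 26]
scene 7609 [(np.float64(0.945067264573991), np.float64(1.2500000000000004)), (np.float64(0.944799098760796), np.float64(1.2250000000000003)), (np.float64(0.9242424242424242), np.float64(1.2750000000000004)), (np.float64(0.9221556886227545), np.float64(1.2000000000000002))]
side 7407 [(np.float64(0.9590250329380764), np.float64(1.2750000000000004)), (np.float64(0.9399380005166623), np.float64(1.2500000000000004)), (np.float64(0.935691741188848), np.float64(1.3000000000000003)), (np.float64(0.9094472755782046), np.float64(1.3250000000000004))]
```

The bar sat too near the fingertips and was being squeezed out downwards; it is still between the fingers, guard at about 1.25 rad (would fall back open, not shut). Loosen slightly and go deeper.

```bash
python3 -m pendant '{"gripper":[-0.55,-0.55,-0.55,-0.55,-0.55],"linear":[[0,0,0],[0,0,0],[0,0,0.6],[0,0,0.7],[0,0,0]],"roll":[0,0,0,0,0]}' 30; python3 g.py
python3 -m pendant '{"gripper":[-1,-1,-1,-1],"linear":[[0,0,0],[0,0,0],[0,0,0],[0,0,0]],"roll":[0,0,0,0]}' 30; python3 g.py
```

```text
t: 27.05
position: [539.6, 56.7, 303.8]
tcp_rot: [[-0.105, -0.994, -0.003], [-0.994, 0.105, -0.009], [0.01, 0.002, -1.0]]
wrist_force: [-0.5, 0.4, -0.4]
width: 21.2
th 1.24 r 279.0 x err 0.5 F [-0.5  0.4 -0.4] w 21.2
t: 27.45
position: [539.3, 56.5, 303.3]
tcp_rot: [[-0.105, -0.994, -0.005], [-0.994, 0.105, -0.009], [0.01, 0.004, -1.0]]
wrist_force: [0.7, 0.7, 1.1]
width: 11.0
th 1.238 r 278.5 x err 0.3 F [0.7 0.7 1.1] w 11.0
```

```bash
python3 -m pendant '{"gripper":[-0.6,-0.6,-0.6],"linear":[[0,0,0],[0,0,0.7],[0,0,0]],"roll":[0,0,0]}' 30
python3 -m pendant '{"gripper":[-1,-1,-1,-1],"linear":[[0,0,0],[0,0,0],[0,0,0],[0,0,0]],"roll":[0,0,0,0]}' 40; python3 g.py
```

```text
t: 27.75
position: [539.1, 56.4, 295.5]
tcp_rot: [[-0.105, -0.994, -0.005], [-0.994, 0.105, -0.009], [0.01, 0.004, -1.0]]
wrist_force: [0.0, -0.0, 0.0]
width: 18.8
t: 28.15
position: [539.0, 56.4, 295.3]
tcp_rot: [[-0.105, -0.994, -0.006], [-0.994, 0.105, -0.009], [0.01, 0.005, -1.0]]
wrist_force: [0.3, 0.4, 0.1]
width: 11.0
th 1.233 r 270.6 x err 0.1 F [0.3 0.4 0.1] w 11.0
```

```bash
sed -i 's/-19\*R/-32*R/' g.py; python3 -m pendant '{"gripper":[-1,-1,-1,-1,-1,-1,-1],"linear":[[0.9,0,0.2],[1.0,0,0.2],[1.0,0,0.3],[1.0,0,0.3],[1.0,0,0.4],[1.0,0,0.4],[0,0,0]],"roll":[0,0,0,0,0,0,0]}'; python3 g.py
```

```text
t: 28.85
position: [532.2, -8.8, 276.2]
tcp_rot: [[-0.107, -0.994, -0.005], [-0.994, 0.107, -0.009], [0.009, 0.004, -1.0]]
wrist_force: [2.0, 1.1, -1.7]
width: 10.7
th 1.0 r 283.9 x err -0.6 F [ 2.   1.1 -1.7] w 10.7
```

```bash
python3 -m pendant '{"gripper":[-1,-1,-1,-1,-1,-1,-1],"linear":[[0.95,0,0.45],[1.0,0,0.5],[1.0,0,0.5],[0.9,0,0.6],[0.9,0,0.6],[0.9,0,0.7],[0,0,0]],"roll":[0,0,0,0,0,0,0]}'; python3 g.py
```

```text
t: 29.55
position: [525.6, -70.6, 239.9]
tcp_rot: [[-0.107, -0.994, -0.005], [-0.994, 0.107, -0.009], [0.009, 0.004, -1.0]]
wrist_force: [2.5, 0.8, -1.6]
width: 10.7
th 0.746 r 284.6 x err -1.6 F [ 2.5  0.8 -1.6] w 10.7
```

```bash
python3 -m pendant '{"gripper":[-1,-1,-1,-1,-1,-1,-1],"linear":[[0.8,0,0.7],[0.8,0,0.7],[0.8,0,0.8],[0.7,0,0.8],[0.7,0,0.8],[0.6,0,0.9],[0,0,0]],"roll":[0,0,0,0,0,0,0]}'; python3 g.py
```

```text
t: 30.25
position: [520.2, -120.2, 188.9]
tcp_rot: [[-0.108, -0.994, -0.005], [-0.994, 0.108, -0.01], [0.011, 0.003, -1.0]]
wrist_force: [3.4, 0.6, -1.9]
width: 10.6
th 0.495 r 284.2 x err -2.4 F [ 3.4  0.6 -1.9] w 10.6
```

```bash
python3 -m pendant '{"gripper":[-1,-1,-1,-1,-1,-1,-1],"linear":[[0.6,0,0.8],[0.6,-0.1,0.9],[0.6,0,0.9],[0.5,-0.1,0.9],[0.5,0,1.0],[0.4,0,1.0],[0,0,0]],"roll":[0,0,0,0,0,0,0]}'; python3 g.py
```

```text
t: 30.95
position: [516.6, -156.3, 126.4]
tcp_rot: [[-0.108, -0.994, -0.008], [-0.994, 0.108, -0.009], [0.01, 0.007, -1.0]]
wrist_force: [1.1, -0.0, -1.8]
width: 10.8
th 0.24 r 284.2 x err -2.6 F [ 1.1 -0.  -1.8] w 10.8
```

```bash
python3 -m pendant '{"gripper":[-1,-1,-1,-1,-1,-1,-1,-1,-1],"linear":[[0.3,0,0.6],[0.2,0,0.6],[0.2,0,0.6],[0.2,0,0.6],[0.2,0,0.6],[0.2,0,0.6],[0.1,0,0.6],[0.1,0,0.5],[0,0,0]],"roll":[0,0,0,0,0,0,0,0,0]}'; python3 g.py
```

```text
t: 31.85
position: [514.6, -172.2, 74.5]
tcp_rot: [[-0.107, -0.994, -0.008], [-0.994, 0.107, -0.008], [0.009, 0.007, -1.0]]
wrist_force: [1.3, 0.2, -2.8]
width: 11.1
th 0.048 r 284.0 x err -3.1 F [ 1.3  0.2 -2.8] w 11.1
```

```bash
python3 -m pendant '{"gripper":[-1,-1,-1,-1,-1],"linear":[[0.1,0,0.3],[0.1,0,0.3],[0,0,0.3],[0,0,0.3],[0,0,0]],"roll":[0,0,0,0,0]}'; python3 g.py
python3 -m pendant '{"gripper":[-1,-1],"linear":[[0,0,0.2],[0,0,0]],"roll":[0,0]}'; python3 g.py
```

```text
t: 32.35
position: [514.4, -174.4, 62.9]
tcp_rot: [[-0.107, -0.994, -0.008], [-0.994, 0.107, -0.009], [0.01, 0.007, -1.0]]
wrist_force: [-3.8, 3.3, 2.8]
width: 10.8
th 0.006 r 284.0 x err -3.1 F [-3.8  3.3  2.8] w 10.8
t: 32.55
position: [514.7, -174.4, 63.0]
tcp_rot: [[-0.106, -0.994, -0.007], [-0.994, 0.107, -0.01], [0.01, 0.006, -1.0]]
wrist_force: [1.2, 2.0, -4.6]
width: 10.9
th 0.007 r 283.9 x err -2.8 F [ 1.2  2.  -4.6] w 10.9
```

```bash
python3 -m pendant '{"gripper":[-1,-1,-1],"linear":[[0,0,0.3],[0,0,0.3],[0,0,0]],"roll":[0,0,0]}'; python3 g.py
```

```text
t: 32.85
position: [517.5, -174.7, 61.9]
tcp_rot: [[-0.106, -0.994, -0.001], [-0.994, 0.106, -0.012], [0.012, -0.0, -1.0]]
wrist_force: [-1.7, 2.6, -4.1]
width: 11.0
th 0.003 r 283.8 x err -0.2 F [-1.7  2.6 -4.1] w 11.0
```

```bash
python3 -m pendant '{"gripper":[-0.7,-0.5,-0.3,-0.25,-0.25],"linear":[[0,0,0],[0,0,0],[0,0,0],[0,0,0],[0,0,0]],"roll":[0,0,0,0,0]}'
python3 -m pendant '{"gripper":[-0.25,-0.25,-0.25,-0.25,-0.25,-0.25,-0.25,-0.25,-0.25,-0.25,-0.25,-0.25,-0.25],"linear":[[0,0,-0.4],[0,0,-0.6],[0,0,-1],[0,0,-1],[0,0,-1],[0,0,-1],[0,0,-1.2],[0,0,-1.2],[0,0,-1.2],[0,0,-1.5],[0,0,-1.5],[0,0,-1.5],[0,0,0]],"roll":[0,0,0,0,0,0,0,0,0,0,0,0,0]}'
python3 - <<'E'
from h import *
for n in ("scene","side"):
    a=shot(n,"end_%s.png"%n); hsv=cv2.cvtColor(a,cv2.COLOR_BGR2HSV); m=manip.trace(n,"guard_bar")[0]["region"]; c=manip.calibration(n); best=[]
    for th in np.arange(0,.2,.01):
        R=[(x,u*np.cos(th)-z*np.sin(th),u*np.sin(th)+z*np.cos(th)) for x in(-137,137) for u in(0,238) for z in(0,89)]
        X=[[543.5,104.5,48]+x*np.array([.9958,-.092,0])+u*np.array([-.092,-.9958,0])+np.array([0,0,z]) for x,u,z in R]
        k=np.zeros((420,560),np.uint8); cv2.fillConvexPoly(k,cv2.convexHull(np.array([proj(c,p) for p in X],np.float32)).astype(int),1); k=k>0
        best.append(((k&m).sum()/(k|m).sum().round(3),th.round(2)))
    print(n,sorted(best)[::-1][:3])
    for l in ("shear_box","soil_specimen","concrete_cylinder"): print(l,[(np.round(d["pixel"]).tolist(),round(d["score"],2)) for d in manip.look_for(n,l)][:2])
E
```

```text
t: 33.35
position: [517.4, -175.5, 61.3]
tcp_rot: [[-0.107, -0.994, -0.001], [-0.994, 0.107, -0.013], [0.013, -0.0, -1.0]]
wrist_force: [-0.2, -0.2, -0.6]
width: 35.1
t: 34.65
position: [518.0, -173.7, 205.8]
tcp_rot: [[-0.106, -0.994, 0.002], [-0.994, 0.106, -0.014], [0.014, -0.003, -1.0]]
wrist_force: [0.3, 0.3, -1.0]
width: 35.6
scene [(np.float64(0.9456053067993366), np.float64(0.0)), (np.float64(0.9380160739843664), np.float64(0.01)), (np.float64(0.9273125342090859), np.float64(0.02))]
shear_box [([370.0, 221.0], 0.59)]
soil_specimen [([418.0, 250.0], 0.84)]
concrete_cylinder [([117.0, 190.0], 0.85)]
side [(np.float64(0.9610771113831089), np.float64(0.0)), (np.float64(0.9583129584352078), np.float64(0.01)), (np.float64(0.9559809779295207), np.float64(0.02))]
shear_box [([203.0, 248.0], 0.8)]
soil_specimen [([168.0, 212.0], 0.83), ([323.0, 230.0], 0.44)]
concrete_cylinder [([428.0, 214.0], 0.78)]
```

Guard fits closed (0.00 rad) in both cameras, the robot is clear and the other things show at their original pixels.

```bash
python3 -c "
from station import manip
print(manip.hand_in()); s=manip.read_state(); print(s['t'],s['wrist_force'].round(1))"
```

```text
the job is handed in; nothing more can be done
None
the job is handed in; nothing more can be done
```

The job is done and handed in at about 35 s of the 72 s allowed. The smallest red pin was lifted from the block and used to push the tension arm back. It went into the brass-ringed hole until it bottomed, 30 mm deep to within about 1 mm. I then let go and lowered the yellow guard by its bar, under control all the way down.

**Last checks**
- **Pin and arm:** after release, the wrist and side views showed the pin upright in the hole and holding the arm. A later wrist view, just before the guard was gripped, still showed it there. It could not be seen under the closed guard.
- **Guard:** both fixed cameras fitted best at 0.00 rad. It resisted further pressing at about 0.003 rad, and it was moving slowly (well under 1 rad/s) over the last part.
- **Other equipment:** shear box, soil specimen and concrete cylinder show within about 2 pixels of where they were, except that the soil specimen and concrete cylinder were not properly detected in the first scene picture. For those two only the side view gives a before and after.
- **Robot:** open, with TCP 206 mm above the table, well clear, wrist force near zero.

**What went wrong on the way**
- **First grasp:** fast rows drifted about 10 mm sideways, so the first pin grasp closed on nothing. The pin was not disturbed.
- **First bar grip:** it was too near the fingertips, and the bar began to squeeze out at about 1.25 rad, with up to about 19 N at the wrist. I regripped deeper there, where the guard could only fall open, not shut.

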